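# Clamp the colour card and hold the spring clip gaping over its edge

### The arm

A 6-joint arm with a two-finger parallel gripper is mounted at the origin on the work surface. World frame = base frame: x ahead of the robot, y to its left, z up, the work surface at z = 0. Lengths are in m, angles in rad, forces in N, time in s.
With the tool pointing down it reaches from about 0.275 to 0.825 m from the base axis. Payload 4.9 kg.
Tool frame: the origin (TCP) lies on the centre line of the jaws, within the pads' length; the fingertips stand 17 mm ahead of it and the grasp point (between the pads) lies 2 mm behind it (tips_ahead is the distance from the TCP to the fingertips, in m); y points along the fingers, x is the direction in which the jaws open and shut, and the axes are right-handed (so a half turn about y gives the same grasp; the last joint's range is limited). The gripper opens to 85 mm and grips with 20 to 120 N. Pads are 22 mm wide; open, the fingers measure 114 mm over their backs; the gripper's body (76 mm by 85 mm) begins 54 mm behind the grasp point. The pads swing forward as they close: fully open they stand 13 mm farther back than shut.
Start: joints at [-1.34, 0.326, -0.193, 1.052, 0, 1.437], TCP at [0.196, -0.514, 0.248] pointing down, gripper open.
Joint ranges: [-2.65, 2.65], [-0.97, 1.79], [-1.3, 1.35], [-1.93, 2.1], [-1.47, 1.37], [-3.14, 3.14]. Speed limits (rad/s): [2.57, 2.57, 3.14, 3.14, 3.14, 3.14].

### API

Orientations are given as a rotation vector (axis times angle).
In Python, from bench import sense, capture, camera_params, sign_off, boxes_of, tips_ahead gives the robot as it stands.
- The arm moves only by the shell command python3 -m creep 'ROWS' [OPENING] [FORCE]. ROWS is JSON, a list of rows, each an object of numbers: "tx", "ty", "tz": the shift along the world's x, y, z in m; "ax", "ay", "az": the turn, a rotation vector about the world's x, y, z in rad. In form: [{"tx": .., "ty": .., "tz": .., "ax": .., "ay": .., "az": ..}, ...]. A call has 1 to 10 rows; each row shifts and turns the commanded pose from where the row before left it; what a row does not reach is not made up. A row lasts 1/8 s, in which the tool goes at most 62.5 mm and 10.7 degrees, less where a joint would pass 70% of its speed; a pose out of reach is approached as far as the arm can. A call with a gripper value outside its range is refused whole. OPENING is the closure, from -1 (fully open) to 1 (shut), so that 0 is half open, set as the call begins (- or left out, the last holds). The fingers move at their own pace and stop on an object; FORCE is the grip in N (left out, the last holds). Time passes only in rows, so rows that do not move let the fingers close. It gives the time, the measured TCP pose, the force and the opening at its end, in the units of the state.
- sense(): the state, without advancing time (a new reading comes with each control period).
- capture(name): name is "scene" or "top" or "wrist"; returns (picture, depth): 480x640x3 uint8, red, green, blue; 480x640 float32, m along the optical axis (not along the pixel's ray), 0 where there is no reading.
- camera_params(name): a dict with "fx", "fy", "cx", "cy" (pixels), "R" (3x3) and "t" (3): a world point X has camera coordinates R X + t; the wrist camera has in their place "mount" (4x4, takes a point from camera to tool coordinates, whose origin is the TCP and whose axes are the tool frame's). Camera axes: x right, y down, z forward; pixel columns grow to the right and rows downward; lengths in m; the calibration is good to about 2 mm. A picture is of the moment at which its call begins: read the wrist's pose just before it. camera_params takes no time and is no camera call.
- sign_off(): hands the job in, once; it reports no verdict.
Trained networks look in the newest picture that a camera, given by its name, has taken for a name from the list of things; names that differ only in an ending like _2 or _b are one class to them, and where a whole thing is asked for, a point or a joint stands for the part that bears it (a point fixed in the world has none). Each returns a list of dicts, best first, with "score" (0 to 1); they miss things now and then, are a little off and sometimes report something else, mostly with a low value. They report only what shows in the picture. A call takes as long as a camera call.
- boxes_of(camera, target): "position" ([row, column] in pixels, amid what is visible of it).
The state is a dict: "time": time; "joint_positions": joint angles; "joint_vel": joint speeds; "joint_efforts": joint torques, N m; "position": TCP position; "ee_rot": TCP orientation; "contact_force": force on the tool from outside, world axes, zero at the start; "ft_torque": the same for the moment, N m; "width": opening from 0.0 (shut) to 1.0 (fully open).
Only numpy, scipy, OpenCV 4.12 (cv2) and the standard library are available. Lean on these libraries where they do the work, as an engineer would, in place of code of your own. Each camera call takes 0.05 s, during which the arm holds its last target.

### The job

Push the blue clamp fully home so that it shuts on the colour card standing in the stand. Only then squeeze the orange spring clip by its two black handle ends, take it off its upright plate on the clear stick holder, and bring it, squeezed open to a gape of at least 25 mm at the jaw tips, down over about the middle of the card's top edge, with the edge at least 12 mm deep between the jaws and nothing of the clip touching the card. Finish there still holding it squeezed and steady (do not let go), and do not shift the tub, dish, roller frame or tin opener or push against the card on the way.

Things in the scene. Friction and masses are not known exactly. Their poses are not given: they have to be found in the camera images.
- stand: Fixed plywood card stand, base 185 x 90 x 16 mm, carrying the card and the clamp. Origin on the shelf right under the card's middle; x points level through the card's thickness (from the clamp's push plate to the card), y along the card's width, z up. The base runs from x = -145 to +40 mm. A dark fixed jaw, up to 56 mm high, is behind the card at x = +2 to +16 mm.
- card: White colour card with four colour patches, rigid, fixed upright in the stand: 4 mm thick (x), 110 mm wide (y), from 16 to 140 mm above the shelf. Same origin and axes as the stand. It must not be pushed.
- card_edge (a point): Middle of the card's top edge, 140 mm above the shelf; axes as the stand's.
- clamp (a joint): Blue clamp that slides along the stand's x: the open gap in m between its jaw and the card. 0 = fully home on the card (its end stop), up to 0.05 open; it starts open, takes about 3 to 4 N to slide and stays where it is left.
- clamp_push (a point): Centre of the outer face of the clamp's upright blue push plate (50 mm wide, 8 mm thick, from 20 to 80 mm above the shelf; this point is at 55 mm). The face looks to the stand's -x; push it to +x. It moves with the clamp: it is 75 mm from the card's middle plane when the clamp is home.
- holder: Fixed clear stirring-stick holder. Origin on the shelf under its upright parking plate, which is 4 mm thick (x), 50 mm wide (y) and 85 mm high. A 45 mm high cup with sticks up to 90 mm high stands at x = +50 to +100 mm.
- clip: Orange spring clip, 65 g, 92 mm tall, 30 mm wide (y), parked upright, jaws down, closed on the parking plate. Origin on its pivot, a steel barrel of 6 mm radius along y, which rests on the plate's top edge 91 mm above the shelf. The two jaws (4 mm thick) reach 45 mm below the pivot. The frame is that of the -x half: it leans by half the jaw angle when squeezed evenly.
- clip_jaw (a joint): Angle in rad between the clip's halves. 0 = jaws parallel on the 4 mm plate, -0.06 = shut on nothing, 0.75 = fully squeezed (stop). Width over the rolls: 58 mm at 0, 40 at 0.4, 30 at 0.62, 24 at 0.75. Gap between jaw tips: 4 mm at 0, 25 at 0.47, 31 at 0.62, 37 at 0.75. The spring pushes back on each roll with about 4 N at 0, 10 N at the stop.
- roll_a (a point): Centre of the black roll (5 mm radius, 30 mm long in y) that ends the -x handle: 42 mm above the pivot and 24 mm to its -x side at the start, 58 mm over the outsides of both rolls. Squeezing the rolls together along the clip's x spreads the jaws evenly; the rolls then rise to 47 mm above the pivot.
- roll_b (a point): Centre of the like roll on the other (+x) handle.
- tip_a (a point): Inner lower end of the jaw on the clip's -x half, 45 mm below the pivot, mid-width.
- tip_b (a point): Inner lower end of the jaw on the clip's +x half, 45 mm below the pivot, mid-width.
- tub: Bystander: closed grey tub, 130 x 170 x 89 mm, origin under its centre.
- dish: Bystander: white ceramic palette dish, 120 mm across, 25 mm high, origin under its centre.
- roller: Bystander: black paint roller frame lying flat, 260 mm long in x, up to 40 mm high; origin near its middle, on the shelf.
- opener: Bystander: flat steel paint tin opener, 145 mm long in x, 26 mm wide, 6 mm thick; origin under its middle.

How it is judged:
By the outcome, as a careful person would: the job done as asked, in the order asked, and still so for the second after the job is handed in, while the arm keeps its last pose, push and grip.
It also fails if it takes over 51 s, if anything falls off the work surface, if the arm or the gripper's body presses on something with over 40 N, if the wrist force passes 120 N, or if a joint passes its speed limit or range.

## Working session

There is one attempt and no reset: what is moved stays moved. The work goes in short steps, Python scripts to look and compute and a shell command to move; the robot and the scene stay as the last step left them, time stands still between calls to the robot, and variables do not carry over. Pictures are saved under pics/ and viewed, and the job is handed in when it is done.

```bash
mkdir -p pics; ls; cat > h.py <<'E'
import numpy as np, cv2
from bench import *
def save(n,p): cv2.imwrite(f'pics/{n}.png',cv2.cvtColor(p,cv2.COLOR_RGB2BGR))
def deproj(c,d,r,col,dz=None):
    r,col=int(round(r)),int(round(col))
    z=d[r,col] if dz is None else dz
    X=np.array([(col-c['cx'])/c['fx']*z,(r-c['cy'])/c['fy']*z,z])
    return np.array(c['R']).T@(X-np.array(c['t']))
def proj(c,X):
    q=np.array(c['R'])@np.array(X)+np.array(c['t']); return [c['fy']*q[1]/q[2]+c['cy'],c['fx']*q[0]/q[2]+c['cx']]
E
python3 - <<'E'
from h import *
s=sense();print(s)
for n in ['scene','top']:
    p,d=capture(n);save(n+'0',p);np.save(n+'0.npy',d)
    c=camera_params(n);print(n,c)
    for t in ['stand','card','card_edge','clamp','clamp_push','holder','clip','roll_a','tip_a','tub','dish','roller','opener']:
        for b in boxes_of(n,t)[:2]:
            r,cc=b['position'];print(t,b['score'],[round(r),round(cc)],deproj(c,d,r,cc).round(3))
E
```

```text
pics
{'time': 0.0, 'joint_positions': array([-1.34019605e+00,  3.26937959e-01, -1.93609007e-01,  1.05202817e+00,
       -1.73350110e-05,  1.43659269e+00]), 'joint_vel': array([-0.00033905,  0.00113936, -0.00032444,  0.00108771, -0.00125411,
        0.00080842]), 'joint_efforts': array([-1.07170326e-03, -4.43397725e+01,  2.62443280e+01,  1.54371816e-02,
        6.00410021e-05, -8.30394697e-06]), 'position': array([ 0.1960923 , -0.51323756,  0.24749552]), 'ee_rot': array([-1.35877261,  0.93734429, -0.9351509 ]), 'contact_force': array([-0.74977269, -0.80260604, -0.25712104]), 'ft_torque': array([ 0.01603345,  0.03183458, -0.04120942]), 'width': 0.9982950580108361}
scene {'fx': 533.6232168411528, 'fy': 533.6232168411528, 'cx': 321.2461758134939, 'cy': 246.45884450921977, 'R': array([[ 0.72573097,  0.68788195,  0.01153168],
       [ 0.55174883, -0.57193142, -0.60701538],
       [-0.4109596 ,  0.44689246, -0.79460641]]), 't': array([-0.47029259, -0.25543872,  1.72229851])}
stand 0.83 [241, 344] [0.618 0.123 0.049]
card 0.91 [233, 360] [0.65  0.15  0.089]
card 0.49 [190, 426] [0.656 0.458 
[... 1135 characters left out ...]
[258, 261] [0.591 0.123 0.044]
clamp 0.34 [236, 117] [0.653 0.466 0.025]
clamp_push 0.74 [258, 262] [0.593 0.123 0.015]
clamp_push 0.32 [238, 406] [ 0.624 -0.204  0.119]
holder 0.6 [232, 396] [ 0.649 -0.204  0.011]
clip 0.74 [243, 406] [ 0.614 -0.206  0.108]
clip 0.53 [237, 405] [ 0.626 -0.201  0.123]
roll_a 0.75 [245, 406] [ 0.61  -0.207  0.102]
roll_a 0.56 [238, 406] [ 0.624 -0.204  0.119]
tip_a 0.56 [168, 328] [ 0.792 -0.037  0.089]
tip_a 0.55 [241, 405] [ 0.618 -0.204  0.108]
tub 0.75 [167, 325] [ 0.795 -0.031  0.089]
dish 0.82 [228, 503] [ 0.655 -0.471  0.002]
roller 0.78 [235, 120] [0.654 0.457 0.031]
opener 0.76 [313, 316] [0.519 0.031 1.196]
opener 0.22 [256, 260] [0.596 0.125 0.048]
```

View pics/scene0.png

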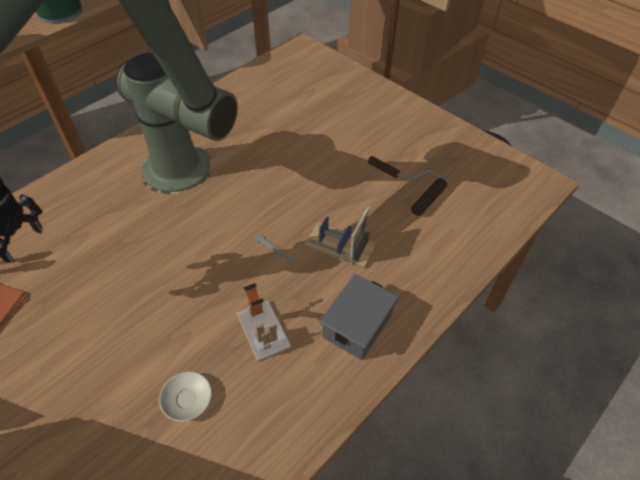

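View pics/top0.png

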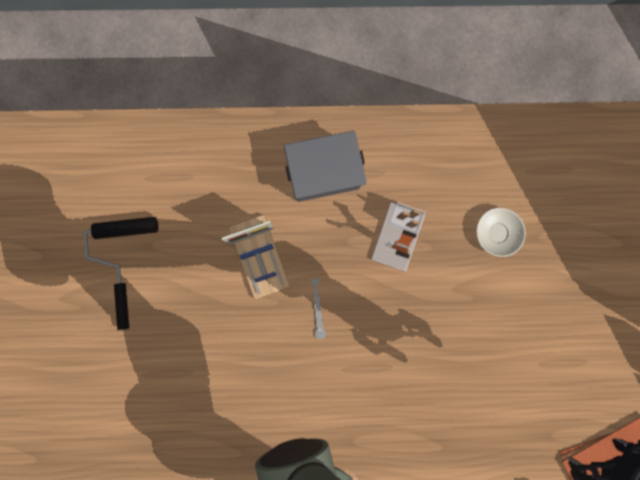

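```bash
python3 - <<'E'
from h import *
for n,(r0,r1,c0,c1) in {'scene':(180,360,180,400),'top':(150,330,220,440)}.items():
    p=cv2.imread(f'pics/{n}0.png');q=cv2.resize(p[r0:r1,c0:c1],None,fx=3.6,fy=3.3,interpolation=cv2.INTER_CUBIC)
    cv2.imwrite(f'pics/{n}0z.png',q[:600,:800])
E
```

```text
(no output)
```

View pics/scene0z.png

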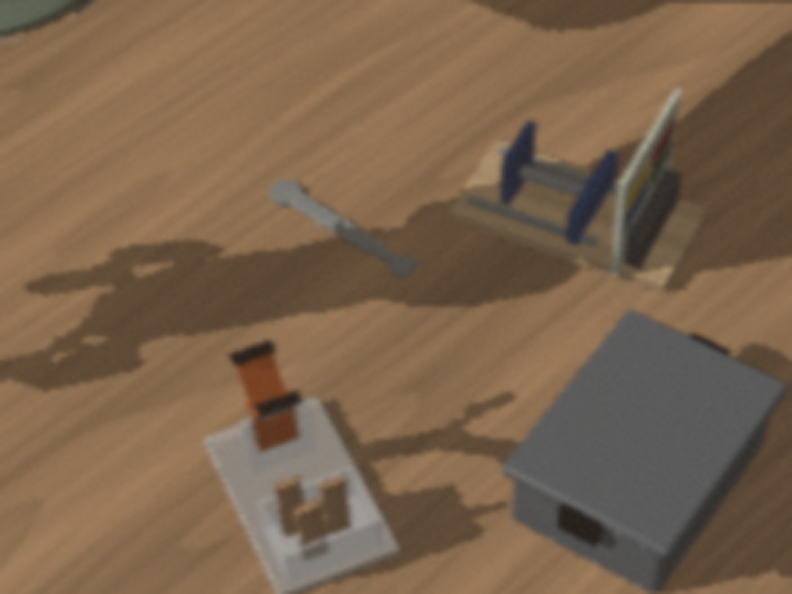

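View pics/top0z.png

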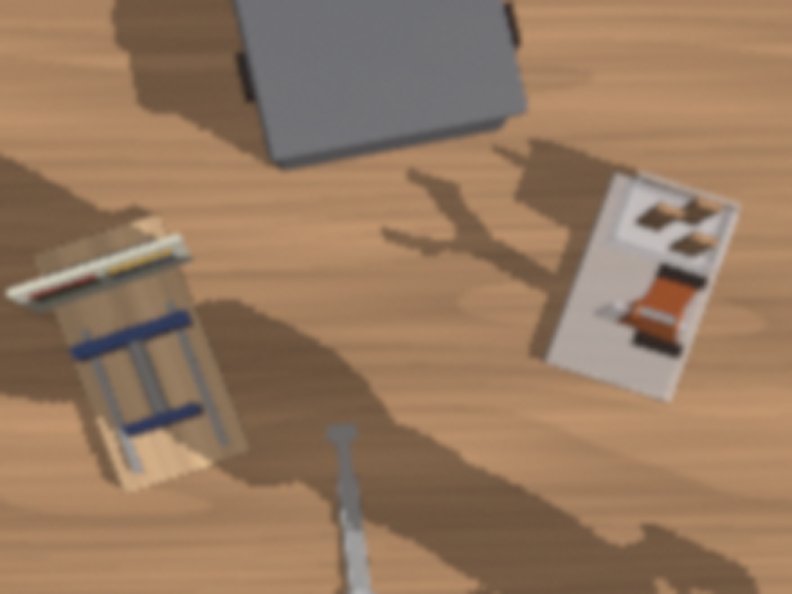

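```bash
cat >> h.py <<'E'
def cloud(c,d):
    v,u=np.mgrid[0:480,0:640]
    X=np.stack([(u-c['cx'])/c['fx']*d,(v-c['cy'])/c['fy']*d,d],-1)
    return (X-np.array(c['t']))@np.array(c['R'])
E
python3 - <<'E'
from h import *
for n in ['scene','top']:
    c=camera_params(n);d=np.load(n+'0.npy');p=cv2.cvtColor(cv2.imread(f'pics/{n}0.png'),cv2.COLOR_BGR2RGB).astype(int)
    W=cloud(c,d);ok=d>0
    x,y,z=W[...,0],W[...,1],W[...,2]
    tab=ok&(abs(x-.5)<.1)&(abs(y+.25)<.1);print(n,'table z',np.median(z[tab]))
    R,G,B=p[...,0],p[...,1],p[...,2]
    reg=ok&(x>.4)&(x<.75)&(y>.02)&(y<.25)
    def line(m,name):
        P=W[m]; 
        if len(P)<5: print(name,len(P));return
        ctr,size,ang=cv2.minAreaRect(P[:,:2].astype(np.float32)*1000)
        print(n,name,len(P),'mean',P.mean(0).round(4),'z',np.percentile(P[:,2],[2,50,98]).round(3),'rect',np.round(ctr,1),np.round(size,1),round(ang,1))
    line(reg&(z>.128)&(z<.16),'cardtop')
    line(reg&(z>.06)&(z<.125)&(R>120),'card')
    blue=reg&(B>R+15)
    nl,lab,st,ce=cv2.connectedComponentsWithStats(blue.astype(np.uint8))
    for i in range(1,nl):
        if st[i,4]>15: line(lab==i,f'blue{i} px {ce[i].round(1)}')
    regc=ok&(x>.5)&(x<.75)&(y>-.3)&(y<-.13)
    line(regc&(z>.115)&(z<.16),'cliptop')
    org=regc&(R>B+40)&(R>G+40)&(z>.04); line(org,'orange')
    bl=regc&(R<60)&(z>.1); 
    nl,lab,st,ce=cv2.connectedComponentsWithStats(bl.astype(np.uint8))
    for i in range(1,nl):
        if st[i,4]>8: line(lab==i,f'black{i} px {ce[i].round(1)}')
    reg2=ok&(x>.5)&(x<.8)&(y>-.35)&(y<-.1)
    line(reg2&(z>.005)&(z<.018),'holderbase')
    line(reg&(z>.011)&(z<.02),'standbase')
    line(ok&(z>.08)&(z<.095)&(x>.7)&(abs(y)<.15),'tub')
E
```

```text
scene table z -4.728784126815248e-05
scene cardtop 88 mean [0.6501 0.1451 0.1379] z [0.128 0.139 0.145] rect [649.  146.9] [  5.9 113.9] 19.7
scene card 18 mean [0.6658 0.096  0.0948] z [0.063 0.099 0.123] rect [664.9  96.3] [2.5 8.9] 44.7
scene blue1 px [322.7 225.9] 19 mean [0.5537 0.104  0.0783] z [0.062 0.079 0.084] rect [551.9 106.9] [ 5.5 39.9] 20.3
scene blue2 px [343.5 238.5] 76 mean [0.6134 0.1257 0.0548] z [0.031 0.057 0.062] rect [610.6 131.6] [10.1 75.9] 19.7
scene cliptop 172 mean [ 0.6066 -0.1973  0.1315] z [0.116 0.134 0.142] rect [ 612.2 -199.1] [30.2 58. ] 69.1
scene orange 151 mean [ 0.6016 -0.1963  0.1086] z [0.064 0.111 0.129] rect [ 603.6 -197.3] [29.6 32.9] 79.1
scene black1 px [249.4 286.8] 28 mean [ 0.5898 -0.1926  0.1369] z [0.133 0.136 0.142] rect [ 589.7 -192.3] [23.   6.9] 75.0
scene black2 px [256.9 302.2] 32 mean [ 0.6351 -0.2093  0.137 ] z [0.134 0.137 0.141] rect [ 634.6 -209.1] [26.2  7. ] 74.1
scene holderbase 1082 mean [ 0.6454 -0.2132  0.0108] z [0.005 0.011 0.017] rect [ 649.7 -224.8] [248.5 299.1] 89.8
scene standbase 851 mean [0.6022 0.1204 0.01
[... 721 characters left out ...]
1 -199.7] [30.7 58.3] 69.5
top orange 170 mean [ 0.6149 -0.2004  0.1116] z [0.094 0.111 0.134] rect [ 612.4 -200.2] [29.6 35.4] 62.3
top black1 px [408.6 233.3] 18 mean [ 0.6322 -0.2061  0.1373] z [0.135 0.137 0.14 ] rect [ 631.7 -206.9] [23.4  3.9] 70.2
top black2 px [401.9 253.8] 23 mean [ 0.5878 -0.1896  0.1373] z [0.133 0.138 0.141] rect [ 588.1 -189.9] [23.2  4.6] 71.1
top holderbase 1463 mean [ 0.6283 -0.1969  0.0116] z [0.005 0.012 0.017] rect [ 649.9 -224.7] [246.7 299. ] 89.7
top standbase 1813 mean [0.59   0.1271 0.0159] z [0.012 0.016 0.02 ] rect [612.8  84.8] [186.1 194.8] 19.8
top tub 4130 mean [ 0.8005 -0.0303  0.0886] z [0.084 0.089 0.093] rect [802.1 -30.7] [131.4 182.2] 10.6
```

```bash
python3 - <<'E'
from h import *
from scipy.spatial.transform import Rotation as Ro
s=sense();print(Ro.from_rotvec(s['ee_rot']).as_matrix().round(3),tips_ahead)
try: print(tips_ahead())
except Exception as e: print(e)
a=np.radians(19.2);ux=np.array([np.cos(a),np.sin(a)]);uy=np.array([-ux[1],ux[0]])
card=np.array([.6475,.1468]);pl=np.array([.5472,.1138])
print('plate in stand frame',(pl-card)@ux,(pl-card)@uy)
f=card-ux*.109
for k in (.015,.035): print(k, f-ux*k)
b=np.radians(-20.7);print('clip axis',np.cos(b),np.sin(b))
E
```

```text
[[ 0.357  0.     0.934]
 [-0.934  0.     0.357]
 [-0.    -1.     0.   ]] 0.017
'float' object is not callable
plate in stand frame -0.10557354927719256 0.0018209044500429872
0.015 [0.53039733 0.10602054]
0.035 [0.5115098 0.0994432]
clip axis 0.9354440308298674 -0.35347484377925714
```

```bash
python3 -m creep '[{"tx":0.0251,"ty":0.05064,"az":0.1284},{"tx":0.0251,"ty":0.05064,"az":0.1284},{"tx":0.0251,"ty":0.05064,"az":0.1284},{"tx":0.0251,"ty":0.05064,"az":0.1284},{"tx":0.0251,"ty":0.05064,"az":0.1284},{"tx":0.0251,"ty":0.05064,"az":0.1284}]' 1 20
python3 -m creep '[{"tx":0.0251,"ty":0.05064,"az":0.1284},{"tx":0.0251,"ty":0.05064,"az":0.1284},{"tx":0.0251,"ty":0.05064,"az":0.1284},{"tx":0.0251,"ty":0.05064,"az":0.1284},{"tx":0.0251,"ty":0.05064,"az":0.1284},{"tx":0.0251,"ty":0.05064,"az":0.1284},{},{}]'
python3 - <<'E'
from h import *
from scipy.spatial.transform import Rotation as Ro
s=sense();R=Ro.from_rotvec(s['ee_rot']).as_matrix();print(R.round(3),s['position'],s['joint_positions'],s['width'])
p,d=capture('wrist');save('w1',p);np.save('w1.npy',d)
E
```

```text
[[ 0.357  0.     0.934]
 [-0.934  0.     0.357]
 [-0.    -1.     0.   ]] [ 0.19625296 -0.51378804  0.24826364] [-1.34015892e+00  3.26211844e-01 -1.92628236e-01  1.05201963e+00
  1.87726742e-05  1.43663516e+00] 0.9975615325685617schema error: expected keys tx, ty, tz, ax, ay, az
schema error: expected keys tx, ty, tz, ax, ay, az
```

View pics/w1.png

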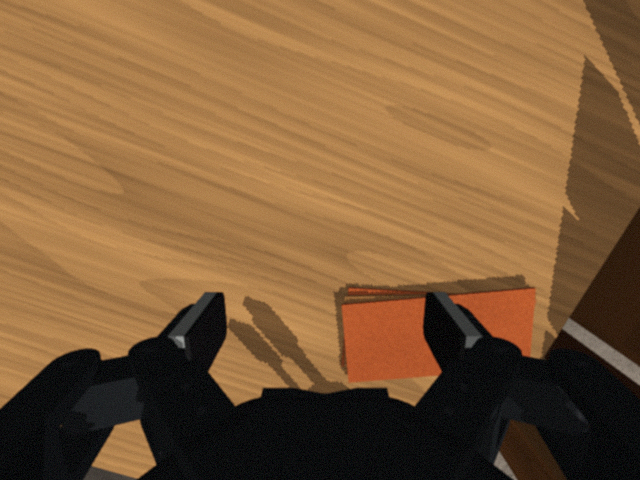

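The rows need all six keys; the wrist view shows only open fingers and table, the arm has not moved.

```bash
python3 -m creep '[{"tx":0.0251,"ty":0.05064,"tz":0,"ax":0,"ay":0,"az":0.1284},{"tx":0.0251,"ty":0.05064,"tz":0,"ax":0,"ay":0,"az":0.1284},{"tx":0.0251,"ty":0.05064,"tz":0,"ax":0,"ay":0,"az":0.1284},{"tx":0.0251,"ty":0.05064,"tz":0,"ax":0,"ay":0,"az":0.1284},{"tx":0.0251,"ty":0.05064,"tz":0,"ax":0,"ay":0,"az":0.1284},{"tx":0.0251,"ty":0.05064,"tz":0,"ax":0,"ay":0,"az":0.1284}]' 1 20
python3 -m creep '[{"tx":0.0251,"ty":0.05064,"tz":0,"ax":0,"ay":0,"az":0.1284},{"tx":0.0251,"ty":0.05064,"tz":0,"ax":0,"ay":0,"az":0.1284},{"tx":0.0251,"ty":0.05064,"tz":0,"ax":0,"ay":0,"az":0.1284},{"tx":0.0251,"ty":0.05064,"tz":0,"ax":0,"ay":0,"az":0.1284},{"tx":0.0251,"ty":0.05064,"tz":0,"ax":0,"ay":0,"az":0.1284},{"tx":0.0251,"ty":0.05064,"tz":0,"ax":0,"ay":0,"az":0.1284},{"tx":0,"ty":0,"tz":0,"ax":0,"ay":0,"az":0},{"tx":0,"ty":0,"tz":0,"ax":0,"ay":0,"az":0}]'
python3 - <<'E'
from h import *
from scipy.spatial.transform import Rotation as Ro
s=sense();R=Ro.from_rotvec(s['ee_rot']).as_matrix();print(R.round(3),s['position'],s['joint_positions'],s['width'])
p,d=capture('wrist');save('w2',p);np.save('w2.npy',d)
E
```

```text
time: 2.2
position: [0.3475, -0.2085, 0.2486]
ee_rot: [-1.545, 0.338, -0.34]
contact_force: [0.7, 0.7, 0.8]
width: 0.001
time: 3.2
position: [0.4969, 0.0937, 0.248]
ee_rot: [-1.555, -0.262, 0.264]
contact_force: [-0.5, 0.7, -0.3]
width: -0.0
[[ 0.944 -0.001 -0.329]
 [ 0.329 -0.001  0.944]
 [-0.001 -1.    -0.   ]] [0.49694417 0.09373048 0.24800119] [ 4.06456300e-02  2.45466339e-01 -3.05008122e-01  1.02130981e+00
 -4.88405287e-04  1.27668103e+00] -0.00019648708693796637
```

View pics/w2.png

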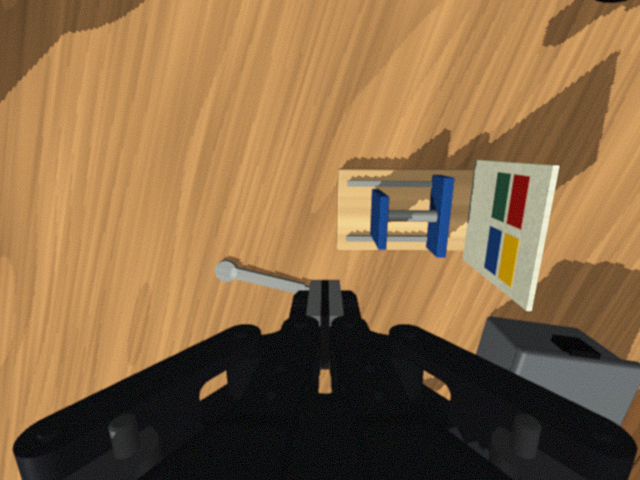

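```bash
python3 - <<'E'
from h import *
from scipy.spatial.transform import Rotation as Ro
s=sense();c=camera_params('wrist');d=np.load('w2.npy');p=cv2.cvtColor(cv2.imread('pics/w2.png'),cv2.COLOR_BGR2RGB).astype(int)
v,u=np.mgrid[0:480,0:640]
X=np.stack([(u-c['cx'])/c['fx']*d,(v-c['cy'])/c['fy']*d,d,np.ones_like(d)],-1)
T=np.eye(4);T[:3,:3]=Ro.from_rotvec(s['ee_rot']).as_matrix();T[:3,3]=s['position']
W=(X@(T@np.array(c['mount'])).T)[...,:3]
x,y,z=W[...,0],W[...,1],W[...,2];ok=d>0
# fingers in tool frame
t=(X@np.array(c['mount']).T)[...,:3]
reg=ok&(v<340)&(v>120)&(u>330)
B,R=p[...,2],p[...,0]
def line(m,n):
    P=W[m];ctr,size,a=cv2.minAreaRect(P[:,:2].astype(np.float32)*1000);print(n,len(P),P.mean(0).round(4),np.percentile(P[:,2],[2,50,98]).round(3),np.round(ctr,1),np.round(size,1),round(a,1))
line(reg&(z>.133)&(z<.15),'cardtop')
bl=reg&(B>R+30)&(z>.025);nl,lab,st,ce=cv2.connectedComponentsWithStats(bl.astype(np.uint8))
for i in range(1,nl):
    if st[i,4]>50: line((lab==i),f'blue{ce[i]}'); line((lab==i)&(z>np.percentile(z[lab==i],98)-.006),' top')
f=ok&(d<.4)&(v>275); F=t[f]
for y0 in np.arange(-.12,.03,.01):
    q=F[(F[:,1]>y0)&(F[:,1]<y0+.01)]
    if len(q)>5: print('tool y',y0.round(3),'x',q[:,0].min().round(3),q[:,0].max().round(3),'z',q[:,2].min().round(3),q[:,2].max().round(3))
E
```

```text
cardtop 1686 [0.6435 0.1504 0.1383] [0.133 0.139 0.141] [645.5 147.5] [  5.9 110.2] 18.7
blue[440.17610922 214.75153584] 1465 [0.6029 0.1352 0.05  ] [0.027 0.056 0.058] [605.3 134.8] [10.6 78.4] 18.9
 top 884 [0.6044 0.1356 0.0567] [0.053 0.057 0.059] [605.3 134.8] [10.5 78.3] 19.1
blue[379.30974478 218.3549884 ] 862 [0.5429 0.1149 0.0682] [0.031 0.079 0.081] [548.  114.8] [14.2 49.8] 18.7
 top 484 [0.5445 0.1145 0.0798] [0.076 0.08  0.081] [545.3 113.8] [ 8.2 49.7] 18.7
blue[492.69762846 249.66403162] 506 [0.6511 0.1234 0.0792] [0.069 0.079 0.089] [651.2 122.9] [ 2.  40.8] 18.7
 top 157 [0.6512 0.1231 0.0863] [0.083 0.086 0.09 ] [651.3 122.9] [ 1.7 40.5] 18.7
tool y -0.09 x -0.033 0.032 z 0.012 0.022
tool y -0.08 x -0.063 0.061 z 0.002 0.022
tool y -0.07 x -0.063 0.062 z -0.006 0.02
tool y -0.06 x -0.055 0.055 z -0.006 0.019
tool y -0.05 x -0.048 0.046 z -0.008 0.019
tool y -0.04 x -0.039 0.038 z -0.011 0.015
tool y -0.03 x -0.031 0.03 z -0.011 0.015
tool y -0.02 x -0.014 0.013 z -0.01 0.013
tool y -0.01 x -0.014 0.013 z 0.007 0.013
tool y -0.0 x -0.014 0.013 z 0.007 0.013
tool y 0.01 x -0.012 0.011 z 0.007 0.013
```

```bash
python3 -m creep '[{"tx":0,"ty":0,"tz":-0.04,"ax":0,"ay":0,"az":0},{"tx":0,"ty":0,"tz":-0.045,"ax":0,"ay":0,"az":0},{"tx":0,"ty":0,"tz":-0.045,"ax":0,"ay":0,"az":0},{"tx":0,"ty":0,"tz":-0.04,"ax":0,"ay":0,"az":0},{"tx":0,"ty":0,"tz":-0.02,"ax":0,"ay":0,"az":0},{"tx":0.01,"ty":0.005,"tz":0,"ax":0,"ay":0,"az":0},{"tx":0.01,"ty":0.005,"tz":0,"ax":0,"ay":0,"az":0},{"tx":0.008,"ty":0.0025,"tz":0,"ax":0,"ay":0,"az":0},{"tx":0,"ty":0,"tz":0,"ax":0,"ay":0,"az":0}]'
python3 -m creep '[{"tx":0.004,"ty":0.0014,"tz":0,"ax":0,"ay":0,"az":0},{"tx":0.004,"ty":0.0014,"tz":0,"ax":0,"ay":0,"az":0},{"tx":0.004,"ty":0.0014,"tz":0,"ax":0,"ay":0,"az":0}]'
python3 -m creep '[{"tx":0.004,"ty":0.0014,"tz":0,"ax":0,"ay":0,"az":0},{"tx":0.004,"ty":0.0014,"tz":0,"ax":0,"ay":0,"az":0},{"tx":0.004,"ty":0.0014,"tz":0,"ax":0,"ay":0,"az":0}]'
```

```text
time: 4.38
position: [0.5271, 0.1066, 0.0592]
ee_rot: [-1.555, -0.265, 0.261]
contact_force: [-1.0, -0.5, -0.4]
width: 0.002
time: 4.75
position: [0.5372, 0.1105, 0.0584]
ee_rot: [-1.555, -0.262, 0.263]
contact_force: [-3.4, -1.9, 4.0]
width: -0.003
time: 5.12
position: [0.5498, 0.1148, 0.0584]
ee_rot: [-1.555, -0.263, 0.263]
contact_force: [-3.2, -2.6, 4.7]
width: 0.001
```

Pushing at ~4 N; on to the end stop.

```bash
python3 -m creep '[{"tx":0.003,"ty":0.001,"tz":0,"ax":0,"ay":0,"az":0},{"tx":0.003,"ty":0.001,"tz":0,"ax":0,"ay":0,"az":0},{"tx":0.002,"ty":0.0007,"tz":0,"ax":0,"ay":0,"az":0}]'
for i in 1; do python3 -m creep '[{"tx":0.0015,"ty":0.0005,"tz":0,"ax":0,"ay":0,"az":0},{"tx":0.0015,"ty":0.0005,"tz":0,"ax":0,"ay":0,"az":0}]'; done
```

```text
time: 5.5
position: [0.5579, 0.1176, 0.0584]
ee_rot: [-1.555, -0.263, 0.262]
contact_force: [-3.8, -1.0, 5.2]
width: 0.001
time: 5.75
position: [0.5608, 0.1185, 0.0584]
ee_rot: [-1.555, -0.263, 0.262]
contact_force: [-2.7, -0.8, 5.5]
width: -0.002
```

```bash
python3 -m creep '[{"tx":0.001,"ty":0.0003,"tz":0,"ax":0,"ay":0,"az":0},{"tx":0.001,"ty":0.0003,"tz":0,"ax":0,"ay":0,"az":0}]'
python3 -m creep '[{"tx":0.001,"ty":0.0003,"tz":0,"ax":0,"ay":0,"az":0},{"tx":0,"ty":0,"tz":0,"ax":0,"ay":0,"az":0}]'
```

```text
time: 6.0
position: [0.561, 0.1186, 0.0582]
ee_rot: [-1.555, -0.26, 0.265]
contact_force: [-8.8, -3.2, 10.1]
width: -0.0
time: 6.25
position: [0.5611, 0.1187, 0.0582]
ee_rot: [-1.556, -0.259, 0.266]
contact_force: [-9.7, -3.9, 11.6]
width: 0.001
```

```bash
python3 -m creep '[{"tx":0.001,"ty":0.0003,"tz":0,"ax":0,"ay":0,"az":0},{"tx":0,"ty":0,"tz":0,"ax":0,"ay":0,"az":0}]'
python3 -m creep '[{"tx":-0.008,"ty":-0.0027,"tz":0,"ax":0,"ay":0,"az":0},{"tx":-0.02,"ty":-0.0067,"tz":0,"ax":0,"ay":0,"az":0},{"tx":-0.02,"ty":-0.0067,"tz":0.02,"ax":0,"ay":0,"az":0},{"tx":-0.01,"ty":-0.01,"tz":0.05,"ax":0,"ay":0,"az":0},{"tx":0,"ty":-0.02,"tz":0.055,"ax":0,"ay":0,"az":0},{"tx":0,"ty":0,"tz":0.045,"ax":0,"ay":0,"az":0},{"tx":0,"ty":0,"tz":0,"ax":0,"ay":0,"az":0}]' -1 20
cat >> h.py <<'E'
from scipy.spatial.transform import Rotation as Ro
def wcap(name):
    s=sense();p,d=capture('wrist');save(name,p);c=camera_params('wrist')
    v,u=np.mgrid[0:480,0:640]
    X=np.stack([(u-c['cx'])/c['fx']*d,(v-c['cy'])/c['fy']*d,d,np.ones_like(d)],-1)
    T=np.eye(4);T[:3,:3]=Ro.from_rotvec(s['ee_rot']).as_matrix();T[:3,3]=s['position']
    W=(X@(T@np.array(c['mount'])).T)[...,:3];t=(X@np.array(c['mount']).T)[...,:3]
    return s,p.astype(int),d,W,t
def line(W,m,n):
    P=W[m]
    if len(P)<5: print(n,len(P));return
    ctr,size,a=cv2.minAreaRect(P[:,:2].astype(np.float32)*1000);print(n,len(P),P.mean(0).round(4),np.percentile(P[:,2],[2,50,98]).round(3),np.round(ctr,1),np.round(size,1),round(a,1))
E
python3 - <<'E'
from h import *
s,p,d,W,t=wcap('w3');v,u=np.mgrid[0:480,0:640]
x,y,z=W[...,0],W[...,1],W[...,2];B,R=p[...,2],p[...,0];print(s['position'],s['time'])
reg=(d>0)&(x>.5)&(y>.04)
line(W,reg&(z>.133)&(z<.15),'cardtop')
bl=reg&(B>R+30)&(z>.025);nl,lab,st,ce=cv2.connectedComponentsWithStats(bl.astype(np.uint8))
for i in range(1,nl):
    if st[i,4]>50: line(W,(lab==i)&(z>np.percentile(z[lab==i],98)-.006),f'{ce[i].round()} top')
E
```

```text
time: 6.5
position: [0.5611, 0.1187, 0.0582]
ee_rot: [-1.556, -0.257, 0.268]
contact_force: [-11.7, -4.0, 14.4]
width: 0.002
time: 7.38
position: [0.5098, 0.0736, 0.2321]
ee_rot: [-1.556, -0.27, 0.256]
contact_force: [-0.8, -0.6, -1.3]
width: 0.999
[0.50978669 0.0735944  0.23206527] 7.375
cardtop 2073 [0.6433 0.1514 0.1381] [0.133 0.139 0.141] [645.2 148.1] [  6.2 110.2] 18.6
[476. 193.] top 1018 [0.6369 0.1469 0.0565] [0.052 0.057 0.058] [638.  145.7] [ 9.9 78.6] 18.7
[413. 196.] top 556 [0.5768 0.1264 0.0796] [0.076 0.08  0.081] [577.7 125.9] [ 8.1 48.5] 18.4
[496. 228.] top 179 [0.6508 0.1248 0.0848] [0.082 0.085 0.088] [651.1 123.9] [ 1.6 40.7] 18.8
```

View pics/w3.png

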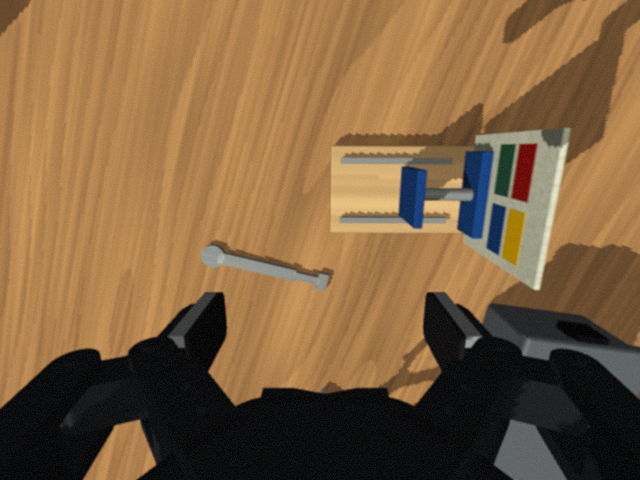

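```bash
python3 -m creep '[{"tx":0.009,"ty":-0.0435,"tz":0.005,"ax":0,"ay":0,"az":-0.0864},{"tx":0.009,"ty":-0.0435,"tz":0.005,"ax":0,"ay":0,"az":-0.0864},{"tx":0.009,"ty":-0.0435,"tz":0.005,"ax":0,"ay":0,"az":-0.0864},{"tx":0.009,"ty":-0.0435,"tz":0.005,"ax":0,"ay":0,"az":-0.0864},{"tx":0.009,"ty":-0.0435,"tz":0,"ax":0,"ay":0,"az":-0.0864},{"tx":0.009,"ty":-0.0435,"tz":0,"ax":0,"ay":0,"az":-0.0864},{"tx":0.009,"ty":-0.0435,"tz":0,"ax":0,"ay":0,"az":-0.0864},{"tx":0.009,"ty":-0.0435,"tz":0,"ax":0,"ay":0,"az":-0.0864},{"tx":0,"ty":0,"tz":0,"ax":0,"ay":0,"az":0},{"tx":0,"ty":0,"tz":0,"ax":0,"ay":0,"az":0}]'
cat > clip.py <<'E'
from h import *
import sys
s,p,d,W,t=wcap(sys.argv[1])
x,y,z=W[...,0],W[...,1],W[...,2];R,G,B=p[...,0],p[...,1],p[...,2];print(s['position'],s['time'])
Rm=Ro.from_rotvec(s['ee_rot']).as_matrix();print('yaw',np.degrees(np.arctan2(Rm[1,0],Rm[0,0])),Rm[:,1].round(4))
reg=(d>0)&(x>.52)&(x<.70)&(y<-.14)&(y>-.26)
line(W,reg&(z>.122)&(z<.16),'cliptop'); line(W,reg&(z>.105)&(z<.16),'clip')
bl=reg&(R<60)&(z>.12)&(z<.16);nl,lab,st,ce=cv2.connectedComponentsWithStats(bl.astype(np.uint8))
for i in range(1,nl):
    if st[i,4]>50: line(W,lab==i,f'{ce[i].round()} roll')
for n in ['roll_a']:
    for b in boxes_of('wrist',n)[:3]:
        r,c=map(int,b['position']);print(n,b['score'],r,c,W[r,c].round(4))
E
python3 clip.py w4
```

```text
time: 8.68
position: [0.5779, -0.2736, 0.2463]
ee_rot: [-1.551, 0.281, -0.277]
contact_force: [-0.1, 0.5, 0.0]
width: 0.999
[ 0.5778754  -0.27357232  0.24630673] 8.675
yaw -20.384776529483133 [-0.0024  0.0022 -1.    ]
cliptop 1767 [ 0.6087 -0.1983  0.1342] [0.122 0.137 0.139] [ 608.5 -198.5] [29.8 57.9] 69.2
clip 2777 [ 0.6088 -0.1984  0.1268] [0.106 0.128 0.139] [ 608.5 -198.5] [29.8 57.9] 69.2
[296. 128.] roll 613 [ 0.5867 -0.1898  0.137 ] [0.134 0.137 0.139] [ 586.5 -189.8] [28.5  8.9] 68.3
[365. 128.] roll 600 [ 0.6306 -0.2064  0.1372] [0.135 0.137 0.139] [ 630.7 -206.7] [28.8  8.9] 69.5
roll_a 0.9 130 354 [ 0.6244 -0.2044  0.1242]
roll_a 0.72 129 331 [ 0.6102 -0.1968  0.0966]
```

View pics/w4.png

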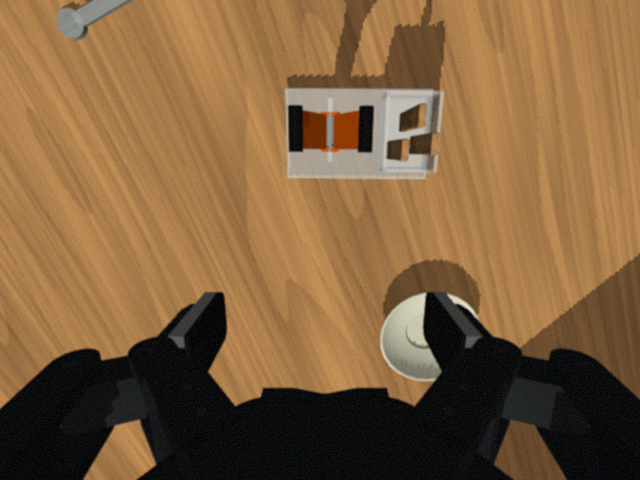

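```bash
python3 -m creep '[{"tx":0.0155,"ty":0.0374,"tz":0,"ax":0,"ay":0,"az":-0.007},{"tx":0.0155,"ty":0.0374,"tz":0,"ax":0,"ay":0,"az":0},{"tx":0,"ty":0,"tz":-0.03,"ax":0,"ay":0,"az":0},{"tx":0,"ty":0,"tz":-0.03,"ax":0,"ay":0,"az":0},{"tx":0,"ty":0,"tz":-0.01,"ax":0,"ay":0,"az":0},{"tx":0,"ty":0,"tz":0,"ax":0,"ay":0,"az":0},{"tx":0,"ty":0,"tz":0,"ax":0,"ay":0,"az":0}]'
python3 - <<'E'
from h import *
s=sense();print(s['position'],s['ee_rot'])
for n in ['scene','wrist']:
    p,d=capture(n);save(n+'5',p if n=='wrist' else cv2.resize(p[180:360,150:390],None,fx=3.3,fy=3.3,interpolation=cv2.INTER_CUBIC))
E
```

```text
time: 9.65
position: [0.6102, -0.1998, 0.1797]
ee_rot: [-1.552, 0.283, -0.287]
contact_force: [-0.7, -0.8, -0.5]
width: 1.002
[ 0.61016451 -0.19983907  0.17972436] [-1.55248054  0.283339   -0.28661315]
```

View pics/scene5.png

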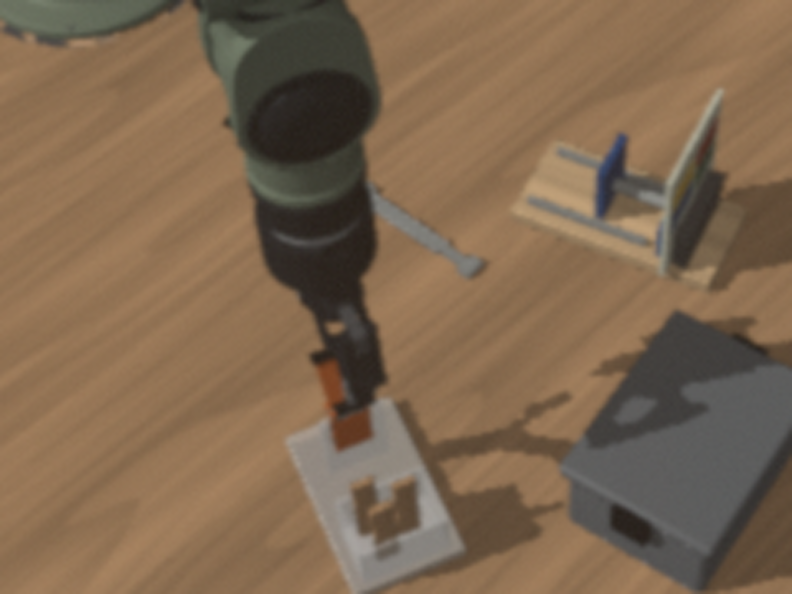

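View pics/wrist5.png

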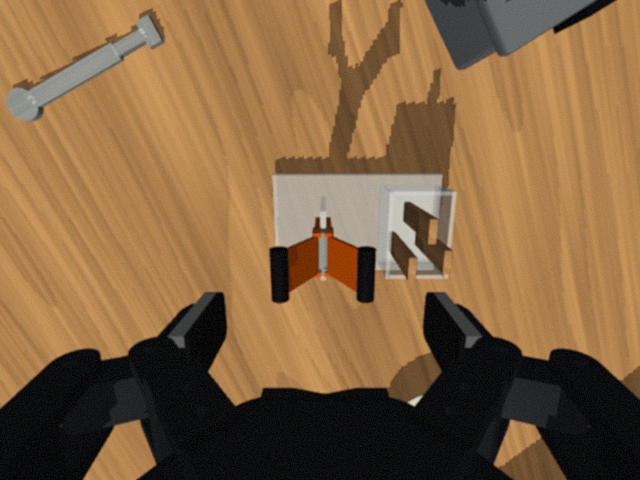

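```bash
python3 clip.py w6; python3 - <<'E'
from h import *
s,p,d,W,t=wcap('w7');R=p[...,0]
m=(d>0)&(R<60)&(W[...,2]>.122)&(W[...,2]<.16)&(t[...,1]<.07)
nl,lab,st,ce=cv2.connectedComponentsWithStats(m.astype(np.uint8))
for i in range(1,nl):
    if st[i,4]>200:
        q=t[lab==i];print(ce[i].round(),np.percentile(q,[2,50,98],axis=0).round(4).tolist())
E
```

```text
[ 0.61014979 -0.20002371  0.17967091] 9.75
yaw -20.824999601176618 [ 0.0021 -0.001  -1.    ]
cliptop 2609 [ 0.6089 -0.1973  0.134 ] [0.123 0.137 0.139] [ 608.5 -198.4] [30.9 58.1] 69.2
clip 4074 [ 0.6088 -0.1974  0.1267] [0.106 0.128 0.139] [ 608.5 -198.4] [30.9 58.1] 69.2
[279. 274.] roll 926 [ 0.5873 -0.1886  0.1369] [0.132 0.137 0.139] [ 586.5 -189.7] [30.3  9.3] 69.6
[366. 274.] roll 898 [ 0.631  -0.2053  0.137 ] [0.132 0.137 0.139] [ 630.8 -206.6] [30.   9.2] 69.0
roll_a 0.88 264 323 [ 0.6062 -0.205   0.0969]
roll_a 0.61 263 352 [ 0.6257 -0.2013  0.1243]
[280. 274.] [[-0.0298, 0.0403, -0.0125], [-0.0251, 0.042, 0.003], [-0.0211, 0.0474, 0.016]]
[366. 274.] [[0.0174, 0.0404, -0.0129], [0.0214, 0.042, 0.0026], [0.026, 0.0467, 0.016]]
```

```bash
python3 -m creep '[{"tx":-0.0008,"ty":0.0014,"tz":-0.015,"ax":0,"ay":0,"az":0},{"tx":0,"ty":0,"tz":-0.016,"ax":0,"ay":0,"az":0},{"tx":0,"ty":0,"tz":-0.0155,"ax":0,"ay":0,"az":0},{"tx":0,"ty":0,"tz":0,"ax":0,"ay":0,"az":0},{"tx":0,"ty":0,"tz":0,"ax":0,"ay":0,"az":0}]'
python3 clip.py w8
```

```text
time: 10.52
position: [0.6087, -0.1983, 0.1317]
ee_rot: [-1.552, 0.285, -0.285]
contact_force: [-0.7, -0.3, 0.3]
width: 1.002
[ 0.60873495 -0.19831908  0.13170353] 10.525
yaw -20.825398556783856 [-1.e-04  0.e+00 -1.e+00]
cliptop 9666 [ 0.6093 -0.1952  0.1402] [0.123 0.138 0.159] [ 607.7 -198.2] [ 31.4 113.4] 69.3
clip 12182 [ 0.6092 -0.1956  0.1348] [0.107 0.137 0.158] [ 607.7 -198.2] [ 31.4 113.4] 69.3
[269. 318.] roll 1687 [ 0.5875 -0.1882  0.1367] [0.131 0.137 0.139] [ 586.5 -189.9] [30.7  9.5] 70.0
[384. 318.] roll 1653 [ 0.631  -0.2047  0.1368] [0.131 0.137 0.139] [ 631.  -206.6] [30.5  9.8] 69.2
[210. 329.] roll 1656 [ 0.5687 -0.1801  0.1461] [0.13  0.147 0.159] [ 568.2 -181.8] [22.6  4.2] 77.3
[439. 329.] roll 1671 [ 0.6488 -0.2105  0.1459] [0.13  0.147 0.159] [ 647.9 -211.8] [22.1  4.4] 60.2
[176. 321.] roll 281 [ 0.5604 -0.1714  0.1492] [0.137 0.15  0.159] [ 562.4 -171.1] [9.7 1.8] 10.9
[473. 321.] roll 280 [ 0.6607 -0.2096  0.1492] [0.136 0.15  0.159] [ 659.5 -208.1] [1.9 9.7] 37.2
roll_a 0.87 301 327 [ 0.6055 -0.2075  0.0968]
roll_a 0.87 303 367 [ 0.6261 -0.2022  0.1242]
```

View pics/w8.png

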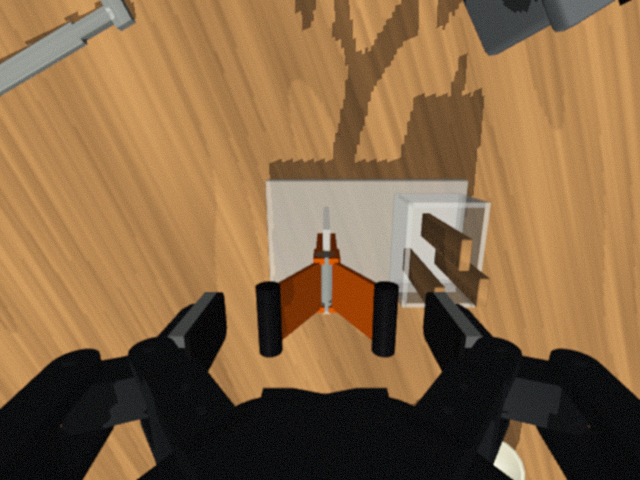

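```bash
python3 -m creep '[{"tx":0,"ty":0,"tz":0,"ax":0,"ay":0,"az":0},{"tx":0,"ty":0,"tz":0,"ax":0,"ay":0,"az":0}]' -0.2 25
python3 -m creep '[{"tx":0,"ty":0,"tz":0,"ax":0,"ay":0,"az":0},{"tx":0,"ty":0,"tz":0,"ax":0,"ay":0,"az":0}]' 0.1 25
python3 clip.py w9
```

```text
time: 10.88
position: [0.6096, -0.1987, 0.1331]
ee_rot: [-1.553, 0.283, -0.287]
contact_force: [-0.3, -0.0, 16.0]
width: 0.613
time: 11.12
position: [0.6118, -0.1996, 0.1359]
ee_rot: [-1.554, 0.279, -0.292]
contact_force: [0.0, -0.3, 13.9]
width: 0.456
[ 0.61175871 -0.19959838  0.13585326] 11.125
yaw -20.81943302829409 [ 0.0078 -0.0034 -1.    ]
cliptop 7576 [ 0.6121 -0.1956  0.1424] [0.124 0.141 0.159] [ 612.4 -199.6] [31.2 69.7] 69.9
clip 8935 [ 0.612  -0.1959  0.1381] [0.107 0.141 0.158] [ 612.4 -199.6] [31.2 69.7] 69.9
[366. 321.] roll 2498 [ 0.6266 -0.2026  0.1439] [0.135 0.141 0.159] [ 625.7 -204.6] [30.4 12.3] 69.3
[283. 321.] roll 2563 [ 0.5966 -0.191   0.1443] [0.135 0.142 0.158] [ 595.9 -193.3] [30.8 12.8] 69.6
[250. 306.] roll 314 [ 0.5858 -0.1812  0.1416] [0.129 0.141 0.16 ] [ 587.2 -179.7] [9.  4.5] 37.4
[399. 306.] roll 321 [ 0.6413 -0.2024  0.1414] [0.128 0.141 0.16 ] [ 641.  -200.1] [4.7 9.5] 19.7
roll_a 0.76 301 349 [ 0.623  -0.195   0.1382]
roll_a 0.65 298 318 [ 0.6051 -0.2052  0.1018]
```

View pics/w9.png

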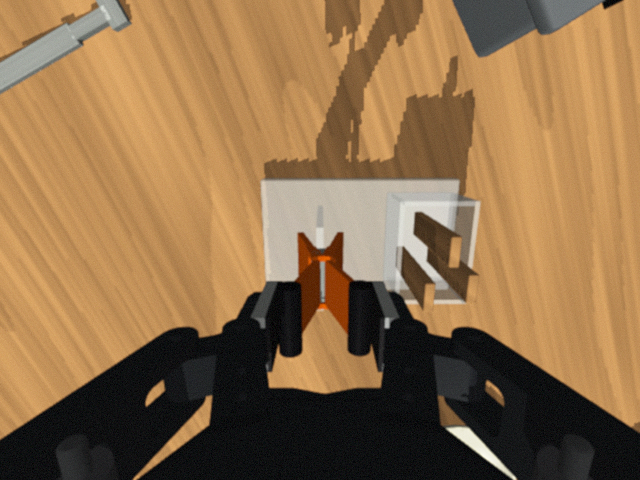

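```bash
python3 -m creep '[{"tx":0,"ty":0,"tz":0.003,"ax":0,"ay":0,"az":0},{"tx":0,"ty":0,"tz":0.003,"ax":0,"ay":0,"az":0},{"tx":0,"ty":0,"tz":0.002,"ax":0,"ay":0,"az":0}]' 0.37 30
python3 clip.py w10
```

```text
time: 11.6
position: [0.6087, -0.1982, 0.1396]
ee_rot: [-1.552, 0.285, -0.285]
contact_force: [1.8, -1.7, -2.1]
width: 0.322
[ 0.60865839 -0.19822947  0.13957433] 11.6
yaw -20.820748597649082 [ 0.  0. -1.]
cliptop 6208 [ 0.6091 -0.1937  0.1442] [0.127 0.144 0.16 ] [ 607.7 -197.9] [30.8 54.6] 69.4
clip 6947 [ 0.6091 -0.1939  0.1409] [0.108 0.144 0.16 ] [ 607.7 -197.9] [30.8 54.6] 69.4
[349. 316.] roll 2064 [ 0.6178 -0.1988  0.1444] [0.136 0.144 0.159] [ 616.9 -201.3] [30.7 11.2] 69.6
[300. 316.] roll 2101 [ 0.5996 -0.1917  0.1448] [0.137 0.144 0.159] [ 598.5 -194.5] [30.8 11.6] 68.9
[265. 304.] roll 320 [ 0.5881 -0.1822  0.1431] [0.131 0.143 0.155] [ 589.2 -182. ] [9. 3.] 10.3
[384. 304.] roll 321 [ 0.6327 -0.1992  0.143 ] [0.131 0.144 0.153] [ 631.9 -198. ] [3.6 8.6] 40.0
roll_a 0.84 290 320 [ 0.6044 -0.1998  0.1057]
roll_a 0.73 292 341 [ 0.6183 -0.1883  0.1429]
```

View pics/w10.png

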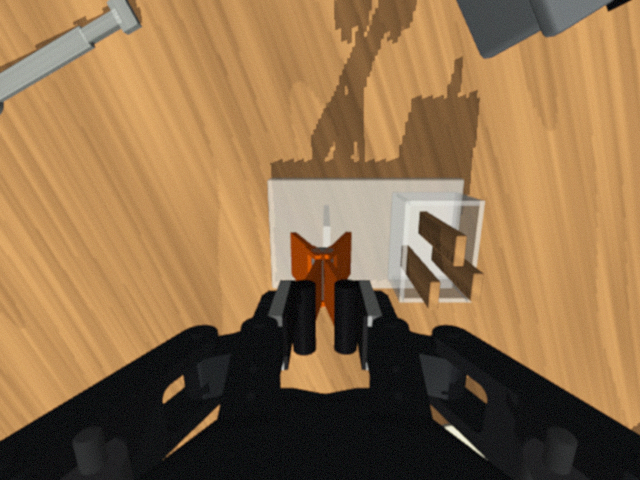

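```bash
python3 -m creep '[{"tx":0,"ty":0,"tz":0.005,"ax":0,"ay":0,"az":0},{"tx":0,"ty":0,"tz":0.012,"ax":0,"ay":0,"az":0},{"tx":0,"ty":0,"tz":0.02,"ax":0,"ay":0,"az":0},{"tx":0,"ty":0,"tz":0.025,"ax":0,"ay":0,"az":0},{"tx":0,"ty":0,"tz":0.025,"ax":0,"ay":0,"az":0},{"tx":0,"ty":0,"tz":0.025,"ax":0,"ay":0,"az":0},{"tx":0,"ty":0,"tz":0.02,"ax":0,"ay":0,"az":0},{"tx":0,"ty":0,"tz":0.01,"ax":0,"ay":0,"az":0},{"tx":0,"ty":0,"tz":0,"ax":0,"ay":0,"az":0}]'
python3 clip.py w11
```

```text
time: 12.82
position: [0.6088, -0.1983, 0.2826]
ee_rot: [-1.552, 0.284, -0.286]
contact_force: [0.6, -0.3, -1.3]
width: 0.319
[ 0.60879334 -0.19830325  0.28255572] 12.825
yaw -20.820750006191393 [ 1.e-03 -5.e-04 -1.e+00]
cliptop 0
clip 0
roll_a 0.91 292 319 [ 0.6038 -0.2004  0.2495]
roll_a 0.61 293 341 [ 0.6184 -0.1884  0.2869]
```

View pics/w11.png

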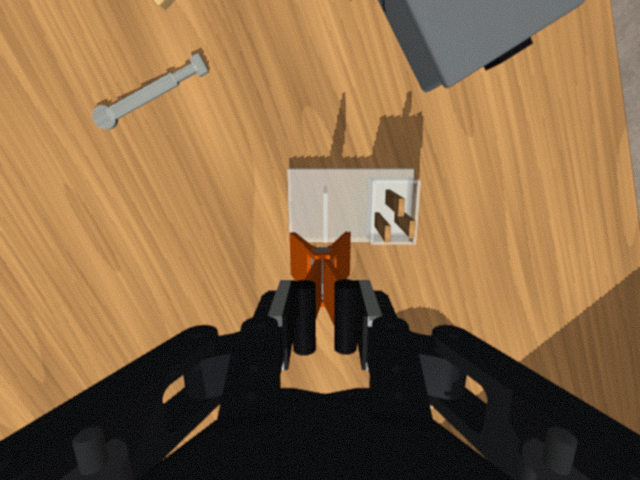

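```bash
python3 -m creep '[{"tx":0.0023,"ty":0.012,"tz":0,"ax":0,"ay":0,"az":0.0288},{"tx":0.0047,"ty":0.0241,"tz":0,"ax":0,"ay":0,"az":0.0575},{"tx":0.0047,"ty":0.0241,"tz":0,"ax":0,"ay":0,"az":0.0575},{"tx":0.0047,"ty":0.0241,"tz":0,"ax":0,"ay":0,"az":0.0575},{"tx":0.0047,"ty":0.0241,"tz":0,"ax":0,"ay":0,"az":0.0575},{"tx":0.0047,"ty":0.0241,"tz":0,"ax":0,"ay":0,"az":0.0575}]'
python3 -m creep '[{"tx":0.0047,"ty":0.0241,"tz":0,"ax":0,"ay":0,"az":0.0575},{"tx":0.0047,"ty":0.0241,"tz":0,"ax":0,"ay":0,"az":0.0575},{"tx":0.0047,"ty":0.0241,"tz":0,"ax":0,"ay":0,"az":0.0575},{"tx":0.0047,"ty":0.0241,"tz":0,"ax":0,"ay":0,"az":0.0575},{"tx":0.0047,"ty":0.0241,"tz":0,"ax":0,"ay":0,"az":0.0575},{"tx":0.0047,"ty":0.0241,"tz":0,"ax":0,"ay":0,"az":0.0575},{"tx":0.0023,"ty":0.012,"tz":0,"ax":0,"ay":0,"az":0.0288},{"tx":0,"ty":0,"tz":0,"ax":0,"ay":0,"az":0},{"tx":0,"ty":0,"tz":0,"ax":0,"ay":0,"az":0}]'
cat > card.py <<'E'
from h import *
import sys
s,p,d,W,t=wcap(sys.argv[1]);x,y,z=W[...,0],W[...,1],W[...,2]
R,G,B=p[...,0],p[...,1],p[...,2]
Rm=Ro.from_rotvec(s['ee_rot']).as_matrix();print(s['position'],s['time'],'yaw',np.degrees(np.arctan2(Rm[1,0],Rm[0,0])),Rm[:,1].round(4))
m=(d>0)&(z>.132)&(z<.148)&(x>.58)&(x<.72)&(y>.07)&(y<.22)&(R>70)&(abs(R-B)<60)
line(W,m,'cardtop world'); 
T=t[m][:,[0,2]]*1000;c,sz,a=cv2.minAreaRect(T.astype(np.float32));print('card in tool (x,z)',np.round(c,1),np.round(sz,1),round(a,1))
m=(d>0)&(t[...,1]<.012)&(t[...,1]>-.012)&(abs(t[...,0])<.03)&(R<60)
o=(d>0)&(R>B+40)&(R>G+40)&(abs(t[...,0])<.04)&(t[...,1]<.11)&(t[...,1]>.0)
for y0 in np.arange(0,.11,.01):
    q=t[o&(t[...,1]>=y0)&(t[...,1]<y0+.01)]
    if len(q)>10: print('orange tool y',y0.round(2),len(q),'x',np.percentile(q[:,0],[1,99]).round(4),'z',np.percentile(q[:,2],[1,99]).round(4))
E
python3 card.py w12
```

```text
time: 13.68
position: [0.6342, -0.064, 0.2809]
ee_rot: [-1.57, 0.035, -0.033]
contact_force: [-0.2, 0.6, -0.3]
width: 0.317
time: 14.8
position: [0.6649, 0.0902, 0.2817]
ee_rot: [-1.556, -0.256, 0.256]
contact_force: [-0.6, -0.3, -1.5]
width: 0.316
[0.66492675 0.09022994 0.28174182] 14.8 yaw 18.672046333960722 [-1.e-04 -4.e-04 -1.e+00]
cardtop world 735 [0.6435 0.1544 0.1401] [0.139 0.14  0.142] [645.5 148.5] [  3.9 110.1] 18.8
card in tool (x,z) [ 0.3 61.5] [  3.9 110.1] 0.1
orange tool y 0.0 19 x [-0.0126  0.0091] z [0.0131 0.0158]
orange tool y 0.01 260 x [-0.009   0.0069] z [-0.0118  0.0139]
orange tool y 0.02 467 x [-0.0072  0.0046] z [-0.0126  0.0137]
orange tool y 0.03 411 x [-0.0065  0.0029] z [-0.0137  0.0155]
orange tool y 0.04 136 x [-0.0106  0.0057] z [-0.0125  0.0158]
orange tool y 0.05 367 x [-0.0134  0.008 ] z [-0.0053  0.0156]
orange tool y 0.06 406 x [-0.0173  0.0109] z [-0.0094  0.0156]
orange tool y 0.07 420 x [-0.0213  0.0141] z [-0.0133  0.0157]
orange tool y 0.08 305 x [-0.024   0.0168] z [-0.0143  0.0156]
```

View pics/w12.png

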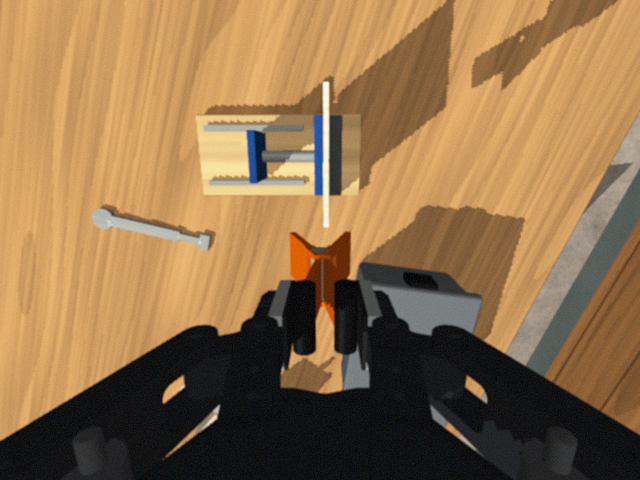

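```bash
python3 -m creep '[{"tx":-0.004,"ty":0.0145,"tz":0,"ax":0,"ay":0,"az":0},{"tx":-0.004,"ty":0.0149,"tz":0,"ax":0,"ay":0,"az":0},{"tx":-0.004,"ty":0.0148,"tz":0,"ax":0,"ay":0,"az":0},{"tx":-0.0042,"ty":0.0147,"tz":0,"ax":0,"ay":0,"az":0},{"tx":0,"ty":0,"tz":0,"ax":0,"ay":0,"az":0},{"tx":0,"ty":0,"tz":0,"ax":0,"ay":0,"az":0}]'
python3 card.py w13
python3 - <<'E'
from h import *
p,d=capture('scene');save('scene13',cv2.resize(p[140:280,260:440],None,fx=4.2,fy=4.2,interpolation=cv2.INTER_CUBIC))
E
```

```text
time: 15.6
position: [0.6488, 0.1498, 0.2818]
ee_rot: [-1.556, -0.257, 0.257]
contact_force: [0.1, -0.9, -1.2]
width: 0.313
[0.64877793 0.14979634 0.28178972] 15.6 yaw 18.73240222687511 [ 2.e-04 -4.e-04 -1.e+00]
cardtop world 400 [0.6382 0.1703 0.14  ] [0.139 0.14  0.141] [638.5 169.6] [ 3.4 65.2] 18.5
card in tool (x,z) [-3.4 22.1] [65.2  3.4] 89.8
orange tool y 0.0 14 x [-0.0123  0.0093] z [0.0021 0.0159]
orange tool y 0.01 255 x [-0.0088  0.0069] z [-0.012   0.0138]
orange tool y 0.02 471 x [-0.0071  0.0045] z [-0.0123  0.0137]
orange tool y 0.03 409 x [-0.006   0.0024] z [-0.0137  0.0155]
orange tool y 0.04 181 x [-0.0102  0.0059] z [-0.0114  0.0158]
orange tool y 0.05 370 x [-0.0133  0.0079] z [-0.0056  0.0157]
orange tool y 0.06 403 x [-0.0173  0.011 ] z [-0.0092  0.0156]
orange tool y 0.07 415 x [-0.0212  0.014 ] z [-0.0137  0.0156]
orange tool y 0.08 299 x [-0.0241  0.0168] z [-0.0142  0.0156]
```

View pics/w13.png

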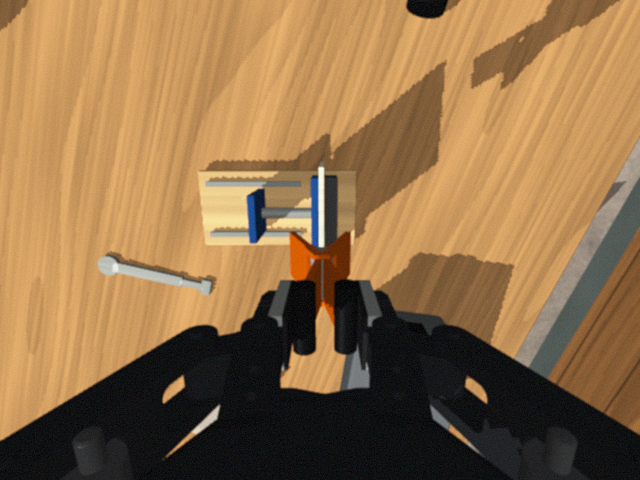

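View pics/scene13.png

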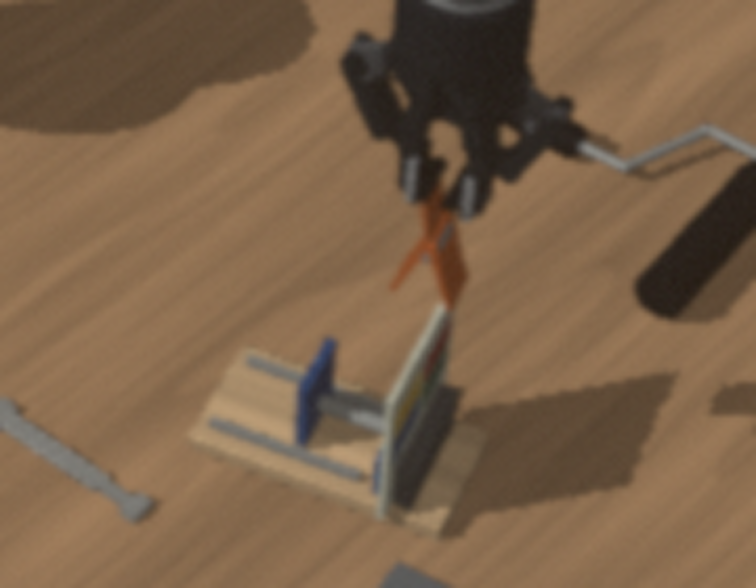

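```bash
python3 -m creep '[{"tx":0,"ty":0,"tz":-0.01,"ax":0,"ay":0,"az":0},{"tx":0,"ty":0,"tz":-0.012,"ax":0,"ay":0,"az":0},{"tx":0,"ty":0,"tz":-0.01,"ax":0,"ay":0,"az":0},{"tx":0,"ty":0,"tz":-0.006,"ax":0,"ay":0,"az":0},{"tx":0,"ty":0,"tz":0,"ax":0,"ay":0,"az":0}]'
python3 card.py w14
python3 - <<'E'
from h import *
p,d=capture('scene');save('scene14',cv2.resize(p[140:280,260:440],None,fx=4.2,fy=4.2,interpolation=cv2.INTER_CUBIC))
E
```

```text
time: 16.32
position: [0.6484, 0.1497, 0.243]
ee_rot: [-1.555, -0.255, 0.257]
contact_force: [-0.1, -0.5, -0.7]
width: 0.316
[0.64837318 0.14971183 0.24300042] 16.325 yaw 18.71838041234296 [-1.3e-03 -1.0e-04 -1.0e+00]
cardtop world 466 [0.6387 0.1681 0.1399] [0.138 0.14  0.141] [645.4 148.7] [  3.8 109.4] 18.9
card in tool (x,z) [-3.  -0.1] [  3.8 109.4] 0.2
orange tool y 0.0 12 x [-0.0127  0.0048] z [0.0137 0.0158]
orange tool y 0.01 263 x [-0.0089  0.0069] z [-0.0119  0.0138]
orange tool y 0.02 458 x [-0.0072  0.0045] z [-0.0123  0.0138]
orange tool y 0.03 403 x [-0.0065  0.0024] z [-0.0135  0.0157]
orange tool y 0.04 149 x [-0.0102  0.0059] z [-0.0122  0.0158]
orange tool y 0.05 367 x [-0.0134  0.0079] z [-0.005   0.0157]
orange tool y 0.06 400 x [-0.0174  0.011 ] z [-0.0093  0.0156]
orange tool y 0.07 410 x [-0.0212  0.0141] z [-0.0136  0.0156]
orange tool y 0.08 309 x [-0.0241  0.0167] z [-0.014   0.0156]
```

View pics/w14.png

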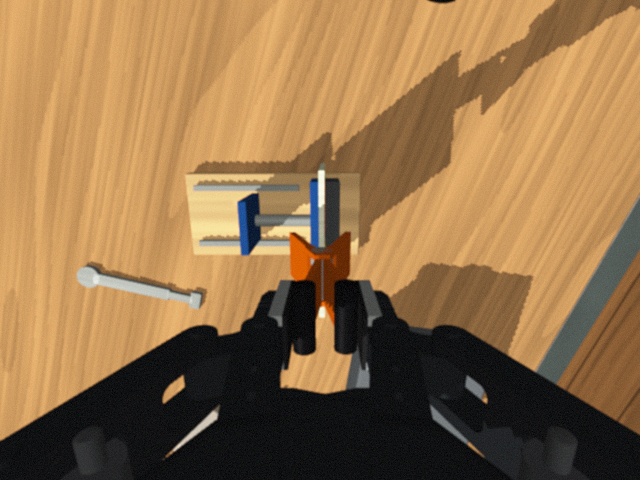

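View pics/scene14.png

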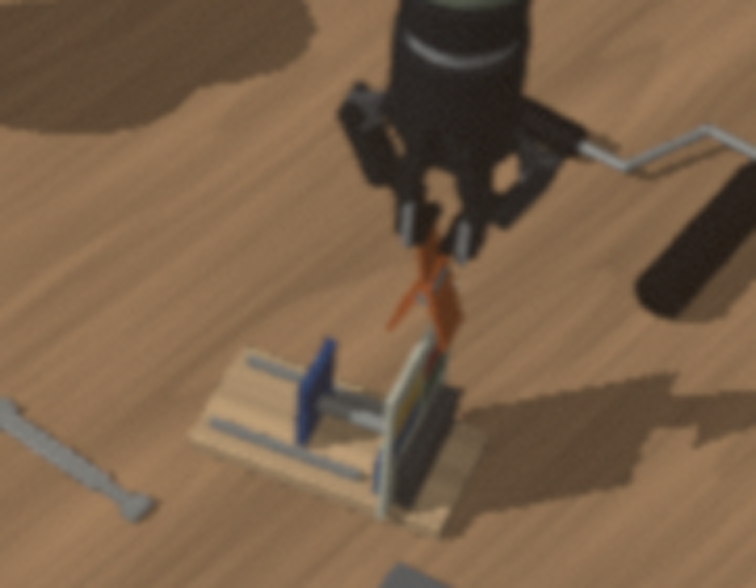

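```bash
python3 -m creep '[{"tx":0,"ty":0,"tz":-0.008,"ax":0,"ay":0,"az":0},{"tx":0,"ty":0,"tz":-0.008,"ax":0,"ay":0,"az":0},{"tx":0,"ty":0,"tz":-0.005,"ax":0,"ay":0,"az":0},{"tx":0,"ty":0,"tz":0,"ax":0,"ay":0,"az":0}]'
python3 -m creep '[{"tx":0,"ty":0,"tz":-0.006,"ax":0,"ay":0,"az":0},{"tx":0,"ty":0,"tz":-0.005,"ax":0,"ay":0,"az":0},{"tx":0,"ty":0,"tz":-0.002,"ax":0,"ay":0,"az":0},{"tx":0,"ty":0,"tz":0,"ax":0,"ay":0,"az":0},{"tx":0,"ty":0,"tz":0,"ax":0,"ay":0,"az":0}]'
python3 card.py w15
python3 - <<'E'
from h import *
for n,(a,b,c,e) in {'scene':(140,280,260,440),'top':(180,300,190,350)}.items():
    p,d=capture(n);save(n+'15',cv2.resize(p[a:b,c:e],None,fx=4.2,fy=4.2,interpolation=cv2.INTER_CUBIC))
    C=camera_params(n);W=cloud(C,d);q=p.astype(int);x,y,z=W[...,0],W[...,1],W[...,2]
    o=(d>0)&(abs(x-.645)<.06)&(abs(y-.148)<.06)&(q[...,0]>q[...,2]+40)&(q[...,0]>q[...,1]+40)&(z>.1)
    P=W[o]; a=np.radians(18.7);ux=np.array([np.cos(a),np.sin(a)]);uy=np.array([-ux[1],ux[0]])
    L=(P[:,:2]-[.6455,.1482]);print(n,len(P),'z',np.percentile(P[:,2],[1,5,50,99]).round(4),'sx',np.percentile(L@ux,[1,50,99]).round(4),'sy',np.percentile(L@uy,[1,50,99]).round(4))
    lo=P[:,2]<.14
    if lo.sum()>3: print(' low sx',np.sort((L@ux)[lo]).round(4)[[0,-1]],lo.sum())
E
```

```text
time: 16.92
position: [0.6483, 0.1497, 0.222]
ee_rot: [-1.555, -0.255, 0.257]
contact_force: [-0.9, 0.4, -0.2]
width: 0.321
time: 17.55
position: [0.6488, 0.1498, 0.21]
ee_rot: [-1.556, -0.257, 0.256]
contact_force: [0.6, 0.3, -0.3]
width: 0.314
[0.64883745 0.14977816 0.20998589] 17.55 yaw 18.71884839886282 [ 3.e-04  0.e+00 -1.e+00]
cardtop world 688 [0.6416 0.1598 0.1399] [0.136 0.14  0.141] [643.  147.6] [  9.1 109.9] 18.9
card in tool (x,z) [-6.3 -0.2] [  9.1 109.9] 0.2
orange tool y 0.0 19 x [-0.0128  0.023 ] z [0.0025 0.0156]
orange tool y 0.01 262 x [-0.0087  0.0069] z [-0.0118  0.0139]
orange tool y 0.02 451 x [-0.0072  0.0046] z [-0.012   0.0137]
orange tool y 0.03 411 x [-0.0065  0.0024] z [-0.0139  0.0156]
orange tool y 0.04 120 x [-0.0102  0.0059] z [-0.008   0.0158]
orange tool y 0.05 354 x [-0.0137  0.0075] z [-0.005   0.0157]
orange tool y 0.06 399 x [-0.0174  0.0109] z [-0.0089  0.0156]
orange tool y 0.07 413 x [-0.0213  0.014 ] z [-0.0134  0.0157]
orange tool y 0.08 300 x [-0.0241  0.0167] z [-0.0143  0.0156]
scene 90 z [0.11   0.1262 0.1564 0.1994] sx [-0.0174  0.0032  0.0197] sy [-0.0176 -0.0128  0.0125]
 low sx [-0.0174  0.02  ] 23
top 50 z [0.1241 0.1268 0.144  0.2549] sx [-0.0276 -0.0135 -0.0038] sy [-0.0163 -0.0112 -0.0041]
 low sx [-0.0196 -0.0134] 18
```

View pics/w15.png

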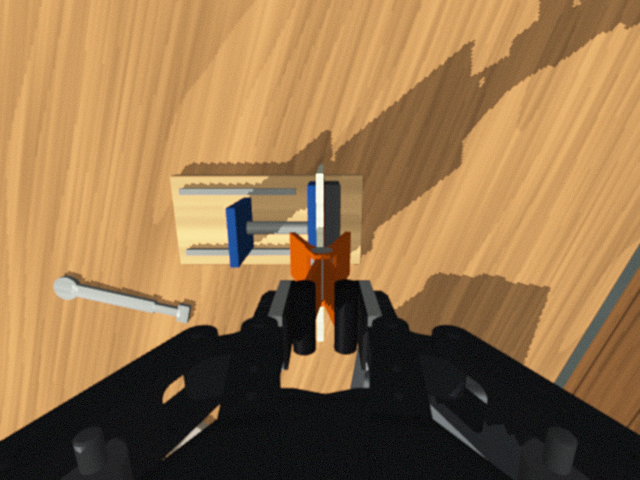

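View pics/scene15.png

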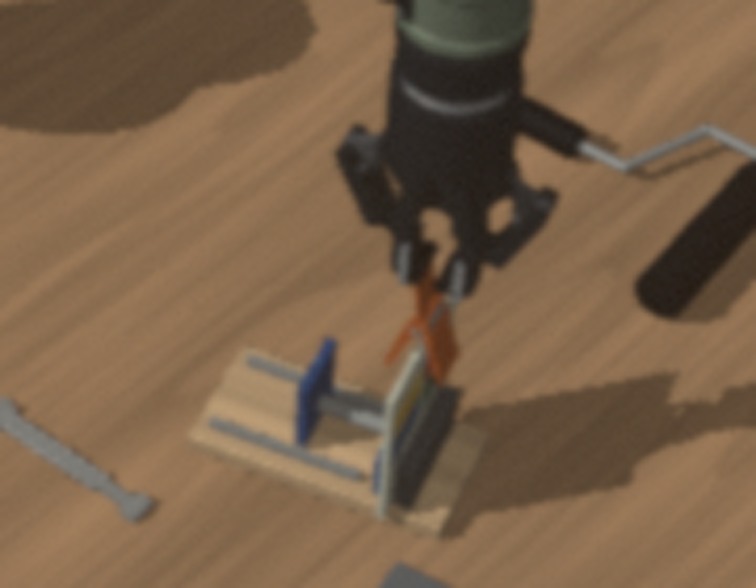

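View pics/top15.png

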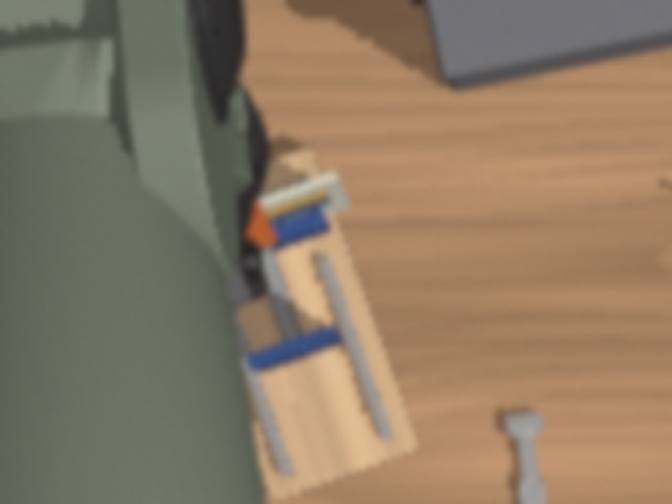

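```bash
python3 -m creep '[{"tx":0,"ty":0,"tz":-0.002,"ax":0,"ay":0,"az":0},{"tx":0,"ty":0,"tz":-0.002,"ax":0,"ay":0,"az":0},{"tx":0,"ty":0,"tz":0,"ax":0,"ay":0,"az":0},{"tx":0,"ty":0,"tz":0,"ax":0,"ay":0,"az":0},{"tx":0,"ty":0,"tz":0,"ax":0,"ay":0,"az":0},{"tx":0,"ty":0,"tz":0,"ax":0,"ay":0,"az":0}]'
python3 - <<'E'
from h import *
s,p,d,W,t=wcap('w16');R,G,B=p[...,0],p[...,1],p[...,2];print(s['position'],s['contact_force'],s['width'],abs(s['joint_vel']).max())
o=(d>0)&(R>B+40)&(R>G+40)&(abs(t[...,0])<.04)&(t[...,1]<.11)&(t[...,1]>.045)
for sg in(-1,1):
    q=W[o&(sg*(t[...,0]+.0036)>0)];tt=t[o&(sg*(t[...,0]+.0036)>0)];print('jaw',sg,'low z',np.percentile(q[:,2],[0.5,2,5]).round(4),'x',tt[tt[:,1]>.08][:,0].min().round(4),tt[tt[:,1]>.08][:,0].max().round(4))
m=(d>0)&(abs(W[...,2]-.14)<.003)&(abs(t[...,0])<.02)&(R>110)&(abs(R-B)<60)&(t[...,2]>.02);print('card x in tool',np.percentile(t[m][:,0],[2,50,98]).round(4),m.sum())
p,d=capture('scene');save('scene16',cv2.resize(p[140:280,260:440],None,fx=4.2,fy=4.2,interpolation=cv2.INTER_CUBIC))
E
```

```text
time: 18.45
position: [0.6488, 0.1498, 0.2059]
ee_rot: [-1.556, -0.257, 0.256]
contact_force: [0.2, 1.0, -0.5]
width: 0.315
[0.64878484 0.14979093 0.20585254] [ 0.16406741  0.99311137 -0.46900107] 0.3154252997343487 0.0025718016612685077
jaw -1 low z [0.1186 0.1192 0.1208] x -0.0242 -0.0176
jaw 1 low z [0.1169 0.118  0.1192] x 0.0107 0.0168
card x in tool [-0.0055 -0.0037 -0.0019] 404
```

View pics/scene16.png

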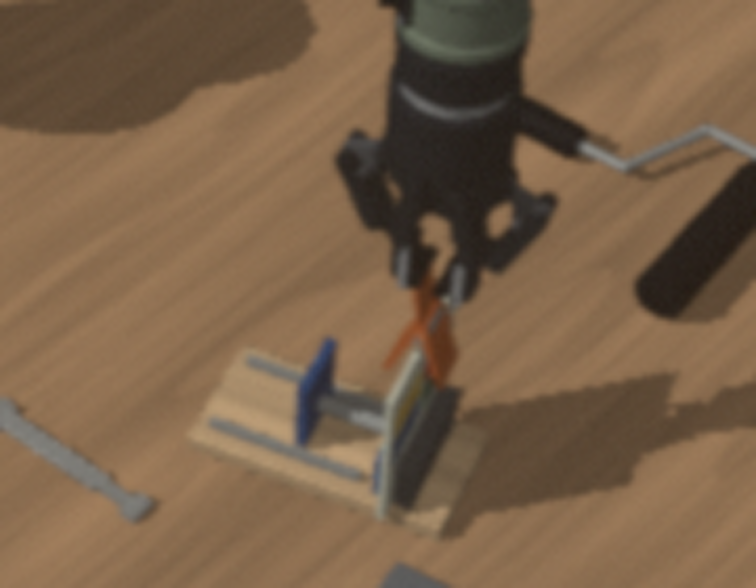

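```bash
python3 -c "
from bench import *
print(sign_off())"
```

```text
the job is handed in; nothing more can be done
None
```

The job is handed in at about 18.6 s of the 51 s allowed. The clamp is home on the card, and the clip is held squeezed open over the middle of the card's top edge.

- **Clamp:** I pushed it with the shut fingers at about 4 N until it stopped. The force then rose to about 12 N sideways and 14 N vertically. A look from above showed its jaw against the card and its plate about 34 mm further in than at the start.
- **Squeezing the clip:** I gripped it by both rolls to about 27 mm over the rolls, which is a jaw gape of about 34 mm by the given widths. While the fingers closed they pressed the clip down on its plate with up to 16 N, so I raised the tool as I finished closing.
- **At the card:** In the last wrist view the jaw tips stand at about 118 mm. The card's edge is at 140 mm, so it is about 21 mm deep between the jaws. The card is within 1 mm of the jaws' middle and the clip within about 1 mm of the card's middle.
- **Hold:** The arm was still when handed in, and the force on the tool stayed at about 1 N, within the sensor's noise.

**Disagreements and gaps:**
- The clip hangs about 2° out of line with the tool, which I allowed for when placing it.
- Before the last 4 mm of lowering, the fixed cameras put the jaw ends about 5 mm higher than the wrist camera did. Even on those readings the edge is about 17 mm deep.
- I did not measure the tub, dish, roller frame or tin opener again. I saw no sign of contact with them.

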